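# Clip the pull handle into the stall's pull balance and hold it at the set mark

### The arm

A 7-joint arm with a two-finger parallel gripper is mounted at the origin on a cart in front of the work surface, level with it; the furniture and walls round the work are solid. World frame = base frame: x ahead of the robot, y to its left, z up, the work surface at z = 0. Lengths are in m, angles in rad, forces in N, time in s.
With the tool pointing down it reaches from about 0.4 to 0.875 m from the base axis. Payload 6.5 kg.
Tool frame: the origin (TCP) lies midway between the tips of the shut fingers; the grasp point (between the pads) lies 19 mm behind it (ctrl.grip_depth is the distance from the TCP to the grasp point, in m); z points along the fingers, y is the line along which they close (so a half turn about z gives the same grasp; the last joint's range is limited). The gripper opens to 88 mm and grips with 3 to 60 N. Pads are 18 mm wide; open, the fingers measure 123 mm over their backs; the gripper's body (75 mm by 187 mm) begins 45 mm behind the grasp point.
Start: joints at [-1.361, 0.536, -0.004, 1.538, 0.003, 1.067, -0.071], TCP at [0.177, 0.625, 0.239] pointing down, gripper open.
Joint ranges: [-2.7, 2.7], [-0.37, 2.16], [-1.27, 1.26], [0.24, 2.4], [-1.31, 4.45], [0.19, 1.91], [-2.76, 2.76]. Speed limits (rad/s): [2.39, 2.39, 3.14, 3.14, 3.14, 3.14, 3.14].

### API

Orientations are given as a unit quaternion [w, x, y, z].
In Python, from plant import ctrl, cams gives the robot as it stands.
- The arm moves only by the shell command python3 -m jog 'ROWS' [FORCE]. ROWS is JSON, a list of rows, each an object of numbers: "dx", "dy", "dz": the shift along the tool's x, y, z in m; "yaw": the turn about the tool's z in rad; "jaw": the finger opening in m, from 0 to 0.0881. A call has 1 to 5 rows; each row is the pose to reach, as a shift and turn from the pose commanded when the call began, along the tool's axes at that moment; what a row does not reach only later rows make up. A row lasts 1/8 s, in which the tool goes at most 62.5 mm and 10.7 degrees, less where a joint would pass 70% of its speed; a pose out of reach is approached as far as the arm can. A call with a gripper value outside its range is refused whole. The fingers move at their own pace and stop on an object; FORCE is the grip in N (left out, the last holds). Time passes only in rows, so rows that repeat a pose let the fingers close. It gives the time, the measured TCP pose, the force, the opening and the grip force at its end, in the units of the state.
- ctrl.state(): the state, without advancing time (a new reading comes with each control period).
- cams.grab_frame(name): name is "scene" or "top"; returns a dict with "img" (480x640x3 uint8, red, green, blue), "depth" (480x640 float32, m along the optical axis (not along the pixel's ray), 0 where there is no reading), "intrinsics" (3x3 intrinsics, pixels), "camera_from_world" (4x4, takes a point from world to camera coordinates). Camera axes: x right, y down, z forward; pixel columns grow to the right and rows downward; lengths in m; the calibration is good to about 2 mm. A picture is of the moment at which its call begins.
- ctrl.job_done(): hands the job in; it is judged then, once.
The state is a dict: "t": time; "joint_pos": joint angles; "qd": joint speeds; "tau": joint torques, N m; "eef_pos": TCP position; "orientation": TCP orientation; "ft_force": force on the tool from outside, world axes, zero at the start; "ft_torque": the same for the moment, N m; "gripper_width": finger opening in m; "grasp_force": force on a finger pad.
Only numpy, scipy, OpenCV 4.12 (cv2) and the standard library are available. Lean on these libraries where they do the work, as an engineer would, in place of code of your own. Each camera call takes 0.05 s, during which the arm holds its last target. There are 200 camera calls.

### The job

Check the pull balance that is fixed to the counter: take the loose wooden pull handle, press its steel neck down into the sprung clip at the end of the draw-bar so that the jaws snap shut over it, then pull the handle straight out until the balance's pointer stands level with the tip of the small sliding set tab beside the scale, and keep it there. Finish while still holding the handle at that mark against the spring, because it slips back if let go. Leave the set tab where it is and do not disturb the pepper jar, price card, calculator and ginger.

Things in the scene. Friction and masses are not known exactly. Their poses are not given: they have to be found in the camera images.
- pull_handle: Loose pull handle: wooden grip block 56 long (x) x 24 wide (y) x 36 mm high, lying on the counter; from the middle of its +x end a steel neck 12 mm thick, bare for 24 mm (x = 28 to 52 mm), then a flange 22 mm across, 4 mm thick. About 0.12 kg. Origin: centre of the grip's underside, z up, +x along the neck. Pinch it across its 24 mm width from above.
- neck (a point): Middle of the bare neck of the pull handle, on its axis: 40 mm ahead (+x) of the handle's origin, 18 mm above its underside. Axes as the handle's. (The pink basket left of the handle is fixed, its rim 125 mm high and at y = -0.12; so is the red basket beyond, from x = 0.65.)
- balance: Pull balance fixed to the counter: base plate 156 x 76 x 8 mm, aluminium housing 130 (x) x 58 (y) mm, top at 60 mm, with a scale ticked each 10 mm on it. Origin: centre of the underside of the plate, z up; its -x is the way the draw-bar pulls out, roughly towards the robot. The draw-bar (22 mm wide, top at 38 mm) comes out of the front and ends in a sprung clip.
- clip_seat (a point): Where the neck's axis lies when seated in the clip: 75 mm above the counter, 105 mm in front of the balance's origin at home (40 mm before the housing); moves with the draw-bar; axes as the balance's. The clip, 12 mm long in x, has two sprung jaws left and right over a saddle; flared lips make a mouth some 25 mm wide, up to 25 mm above the seat, open upward.
- jaw_left (a joint): Opening of the clip's left (+y) jaw, rad: 0 shut, about 0.1 as the neck passes, then sprung shut over it. The neck goes in from above, along the balance's x, flange on the housing's side, grip outside: a straight push down of 5 to 12 N opens both jaws.
- jaw_right (a joint): Opening of the clip's right (-y) jaw, rad: 0 shut, as the left one. Seated, the neck has 6 mm of play either way along x; when the handle is pulled outward its flange comes to bear on the back of the jaws and takes the draw-bar along.
- draw_bar (a joint): How far the draw-bar is pulled out, m: 0 home, stop at 0.078. A spring pulls it back, 2.7 N at home and 0.9 N more each 10 mm; it goes home if let go.
- pointer_tip (a point): Tip of the thin black pointer of the draw-bar, on top of the housing beside the scale, 63 mm above the counter. It moves with the draw-bar, to -x of the balance as that is pulled. Axes as the balance's.
- mark_tip (a point): Tip of the black set tab (12 mm wide, pointed towards the scale) at the +y edge of the housing's top: the mark. It stands 35 to 60 mm to -x of the pointer's home place and stays by friction. Axes as the balance's. The pointer is at the mark when both tips have the same x in the balance's frame (they stay 6.5 mm apart in y).
- pepper_jar: Bystander: pepper jar, 44 mm across, 96 mm high, near the red basket. Origin: centre of its underside.
- price_card: Bystander: price card in a plastic block, 32 x 100 x 81 mm high. Origin: centre of its underside.
- calculator: Bystander: calculator, 110 x 68 x 17 mm, flat on the counter to the right. Origin: centre of its underside.
- ginger: Bystander: piece of ginger root, about 62 x 49 x 35 mm, on the counter to the right of the balance. Origin: centre of its underside.
Not all that is in view belongs to the job. Leave any turquoise look-alike of the pull_handle alone.

How it is judged:
On the way:
1. the handle's neck is seated in the clip with both jaws shut over it, the draw-bar not yet pulled to the mark (x of neck in the frame of clip_seat between -0.01 and 0.01 m and y of neck in the frame of clip_seat between -0.004 and 0.004 m and z of neck in the frame of clip_seat between -0.004 and 0.004 m and angle between the x axis of neck and the x axis of clip_seat, either way round below 0.2 rad and value of joint each of jaw_left, jaw_right below 0.06 rad and x of pointer_tip in the frame of mark_tip above 0.012 m), for 0.2 s.
At the end, for the whole second after the job is handed in: Neck seated in the clip (within 4 mm sideways and in height, 10 mm along it, in line within 0.2 rad, both jaws shut), pointer still and within 4 mm of the set tab's tip along the scale, fingers holding the handle (over 2 N), for a whole second after the program ends (x of neck in the frame of clip_seat between -0.01 and 0.01 m and y of neck in the frame of clip_seat between -0.004 and 0.004 m and z of neck in the frame of clip_seat between -0.004 and 0.004 m and angle between the x axis of neck and the x axis of clip_seat, either way round below 0.2 rad and value of joint each of jaw_left, jaw_right below 0.06 rad and x of pointer_tip in the frame of mark_tip between -0.004 and 0.004 m and velocity of joint draw_bar between -0.01 and 0.01 m/s and contact force between the fingers and pull_handle above 2 N and value of joint draw_bar above 0.025 m); the arm keeps its last pose, push and grip.
It fails at once if the set tab was moved (distance of mark_tip from where it was at the start of the episode above 0.004 m).
It fails at once if the pepper jar was disturbed (distance of pepper_jar from where it was at the start of the episode above 0.03 m).
It fails at once if the price card was disturbed (distance of price_card from where it was at the start of the episode above 0.03 m).
It fails at once if the calculator was disturbed (distance of calculator from where it was at the start of the episode above 0.03 m).
It fails at once if the ginger was disturbed (distance of ginger from where it was at the start of the episode above 0.03 m).
It also fails if it takes over 48 s, if anything falls off the work surface, if the arm or the gripper's body presses on something with over 40 N, if the wrist force passes 120 N, or if a joint passes its speed limit or range.

## Working session

There is one attempt and no reset: what is moved stays moved. The work goes in short steps, Python scripts to look and compute and a shell command to move; the robot and the scene stay as the last step left them, time stands still between calls to the robot, and variables do not carry over. Pictures are saved under pics/ and viewed, at most 10 in all, crops included, and the job is handed in when it is done.

```bash
ls; mkdir -p pics; cat > h.py <<'E'
import numpy as np, cv2
from plant import ctrl, cams
def grab(n):
    f=cams.grab_frame(n); np.savez(f'/tmp/{n}.npz',**f); return f
def load(n): return dict(np.load(f'/tmp/{n}.npz'))
def pts(f):
    K=f['intrinsics'];d=f['depth'];v,u=np.mgrid[:480,:640]
    P=np.stack([(u-K[0,2])/K[0,0]*d,(v-K[1,2])/K[1,1]*d,d],-1)
    T=np.linalg.inv(f['camera_from_world']);W=P@T[:3,:3].T+T[:3,3];W[d==0]=np.nan;return W
def save(im,p): cv2.imwrite(p,im[...,::-1])
E
python3 - <<'E'
from h import *
for n in('scene','top'):
    f=grab(n);save(f['img'],f'pics/{n}0.png');T=np.linalg.inv(f['camera_from_world']);print(n,T.round(3),f['intrinsics'][0,0],(f['depth']>0).mean())
s=ctrl.state();print(s)
E
```

```text
pics
scene [[ 0.83  -0.235  0.505  0.068]
 [-0.557 -0.323  0.765 -0.989]
 [-0.017 -0.917 -0.399  0.42 ]
 [ 0.     0.     0.     1.   ]] 448.54251859513295 0.8462760416666667
top [[ 0.025 -0.981  0.192  0.339]
 [-1.    -0.024  0.012 -0.387]
 [-0.008 -0.192 -0.981  0.905]
 [ 0.     0.     0.     1.   ]] 525.5022942523498 0.9960091145833333
{'t': 0.1, 'joint_pos': array([-1.36118557,  0.53712926, -0.00443132,  1.53872067,  0.0026122 ,
        1.06730197, -0.07119137]), 'qd': array([ 0.00048262, -0.00207882,  0.00117642, -0.00069648, -0.00066713,
       -0.00086103,  0.00051511]), 'tau': array([ 3.75654592e-03, -5.72082782e+01,  9.94467773e-01, -2.52230698e+01,
       -5.61462902e-02,  1.35172543e-02,  5.43480269e-05]), 'eef_pos': array([0.17688616, 0.6249139 , 0.2379225 ]), 'orientation': array([-4.24243158e-05,  1.37429097e-01,  9.90511302e-01, -7.75651692e-04]), 'ft_force': array([-0.04533566,  1.06878813,  0.34195559]), 'ft_torque': array([-0.0483166 , -0.01169418, -0.03153581]), 'grasp_force': 0.0, 'gripper_width': 0.08817620332097005}
```

View pics/scene0.png

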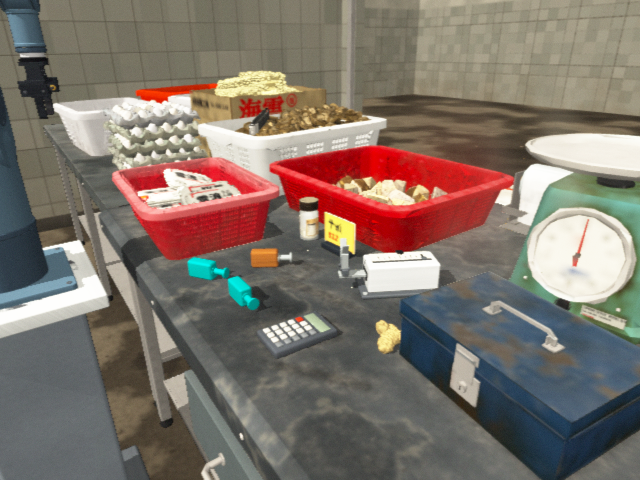

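View pics/top0.png

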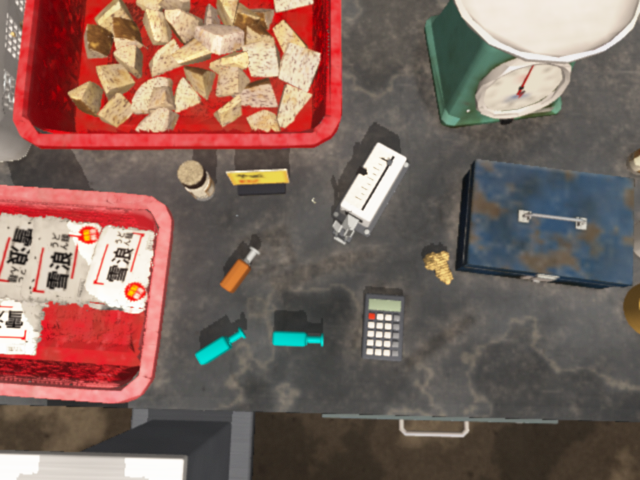

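The brown handle is at top (240,270) and scene (270,258). The two turquoise ones, at top (220,347) and (298,339), are look-alikes. Only the brown wooden one with a steel neck fits the description. The balance is at top (370,190) with its clip at (345,232). I'll confirm with one crop and measure.

```bash
python3 - <<'E'
from h import *
f=load('top');g=load('scene')
a=cv2.resize(f['img'][135:305,200:420],None,fx=3.6,fy=3.5,interpolation=cv2.INTER_CUBIC);save(a,'pics/crop1.png')
for n,f in(('top',f),('scene',g)):
    W=pts(f);hsv=cv2.cvtColor(f['img'],cv2.COLOR_RGB2HSV);h,s,v=cv2.split(hsv)
    u0=(200,225,280,310) if n=='top' else (240,240,300,275)
    m=np.zeros((480,640),bool);m[u0[1]:u0[3],u0[0]:u0[2]]=1
    b=m&(W[...,2]>.010)
    for nm,k in(('all',b),('wood',b&(s>120)&(h<20)),('neck',b&(s<80))):
        P=W[k];top=P[P[:,2]>np.nanpercentile(P[:,2],90)-.004] if nm=='wood' else P
        print(n,nm,len(P),np.nanpercentile(P,[2,50,98],axis=0).round(4).tolist())
        if nm=='wood':
            r=cv2.minAreaRect(top[:,:2].astype(np.float32)*1000);print(' top rect',r,len(top),np.median(top[:,2]))
    # balance
    m[:]=0;u0=(325,135,412,245) if n=='top' else (325,230,445,305)
    m[u0[1]:u0[3],u0[0]:u0[2]]=1
    P=W[m&(abs(W[...,2]-.06)<.004)];
    print(n,'housing top',cv2.minAreaRect(P[:,:2].astype(np.float32)*1000),np.median(P[:,2]),len(P))
    P=W[m&(W[...,2]>.068)&(W[...,2]<.13)&(W[...,0]<.62)];print('clip',np.nanpercentile(P,[2,50,98],axis=0).round(4).tolist(),len(P))
E
```

```text
top all 672 [[0.4241, -0.2639, 0.0124], [0.4528, -0.2367, 0.0337], [0.4935, -0.2123, 0.038]]
top wood 533 [[0.423, -0.2524, 0.0124], [0.4474, -0.2324, 0.0345], [0.4717, -0.212, 0.0382]]
 top rect ((448.2500915527344, -231.29248046875), (23.221879959106445, 54.20875549316406), 56.69810485839844) 390 0.03519260384797318
top neck 133 [[0.4706, -0.2686, 0.0176], [0.4845, -0.2549, 0.0227], [0.4974, -0.2445, 0.0289]]
top housing top ((590.4503784179688, -447.45281982421875), (61.36582946777344, 174.9839630126953), 60.875823974609375) 0.05958269478735928 2438
clip [[0.5073, -0.4243, 0.0687], [0.5182, -0.4072, 0.0872], [0.5292, -0.3942, 0.1008]] 166
scene all 497 [[0.4196, -0.2665, 0.0107], [0.4481, -0.2419, 0.0239], [0.49, -0.2176, 0.0359]]
scene wood 402 [[0.4196, -0.254, 0.0105], [0.4427, -0.239, 0.027], [0.4663, -0.2154, 0.0362]]
 top rect ((444.908935546875, -232.7915802001953), (23.610897064208984, 55.08378601074219), 64.05792236328125) 141 0.034611422328763186
scene neck 90 [[0.4666, -0.2689, 0.0123], [0.48, -0.2579, 0.0204], [0.4942, -0.2491, 0.0269]]
scene housing top ((622.742431640625, -405.5868225097656), (182.00442504882812, 176.63409423828125), 52.443538665771484) 0.05947762282808641 1200
clip [[0.4651, -0.6432, 0.0716], [0.5063, -0.6163, 0.0931], [0.536, -0.3969, 0.098]] 743
```

View pics/crop1.png

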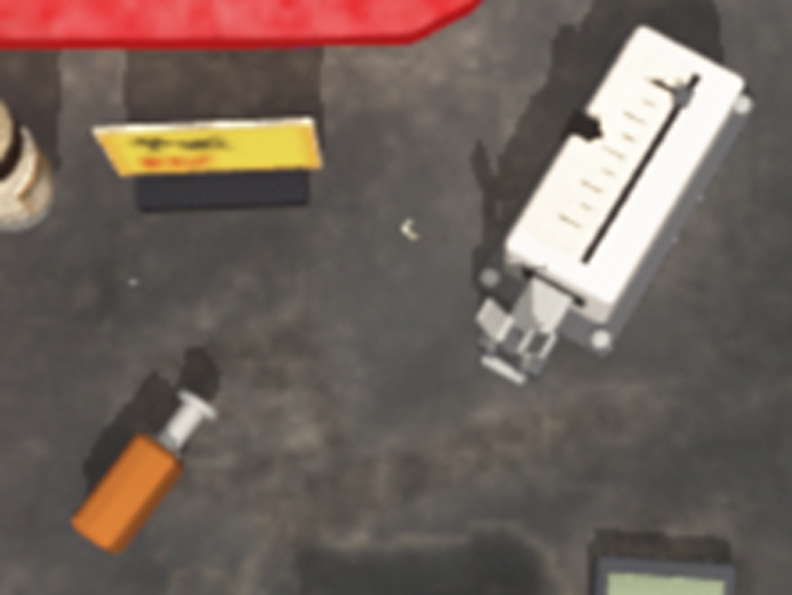

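The crop confirms the brown handle, with its steel neck and flange at crop (190,415). It also shows the pointer tip near (652,80) and the set-tab tip near (603,128) on the housing. Next I'll fit the balance frame precisely.

```bash
cat >> h.py <<'E'
def ray(f,uv,z):
    K=f['intrinsics'];T=np.linalg.inv(f['camera_from_world']);uv=np.atleast_2d(uv)
    d=np.c_[(uv[:,0]-K[0,2])/K[0,0],(uv[:,1]-K[1,2])/K[1,1],np.ones(len(uv))]@T[:3,:3].T
    return T[:3,3]+d*((z-T[2,3])/d[:,2])[:,None]
def proj(f,P):
    P=np.atleast_2d(P);T=f['camera_from_world'];c=P@T[:3,:3].T+T[:3,3];q=c@f['intrinsics'].T;return q[:,:2]/q[:,2:]
E
python3 - <<'E'
from h import *
for n in('top','scene'):
    f=load(n);W=pts(f);m=(abs(W[...,2]-.06)<.005)
    box=(335,135,412,230) if n=='top' else (360,248,442,295)
    k=np.zeros_like(m);k[box[1]:box[3],box[0]:box[2]]=1
    hsv=cv2.cvtColor(f['img'],cv2.COLOR_RGB2HSV)
    m=(m&k&(hsv[...,2]>120)).astype(np.uint8)
    c,l,st,ce=cv2.connectedComponentsWithStats(m);i=1+np.argmax(st[1:,4])
    mm=cv2.morphologyEx((l==i).astype(np.uint8),cv2.MORPH_CLOSE,np.ones((5,5)))
    v,u=np.nonzero(mm);P=ray(f,np.c_[u,v],.06)
    r=cv2.minAreaRect((P[:,:2]*1000).astype(np.float32));print(n,'housing',r)
    print(' box', (cv2.boxPoints(r)).round(1).tolist())
f=load('top')
cr=lambda p:np.array(p,float)/[3.6,3.5]+[200,135]-.36
q=np.array([cr(p) for p in[(643,25),(745,78),(600,320),(505,258)]])
P=ray(f,q,.06);print('corners',P.round(4).tolist())
print('ptr,mark',ray(f,[cr((652,80)),cr((603,128))],.063).round(4).tolist())
# clip
W=pts(f);k=np.zeros((480,640),bool);k[205:250,325:365]=1
v,u=np.nonzero(k&(W[...,2]>.065));print(np.c_[u,v,(W[v,u]*1000).round()][::4].astype(int).tolist())
g=load('scene')
a=cv2.resize(g['img'][225:310,325:445],None,fx=6.5,fy=6.5,interpolation=cv2.INTER_CUBIC);save(a,'pics/crop2.png')
E
```

```text
top housing ((608.4276123046875, -460.0386657714844), (57.45209503173828, 129.786865234375), 61.011314392089844)
 box [[537.7000122070312, -453.70001220703125], [651.2999877929688, -516.5999755859375], [679.0999755859375, -466.3999938964844], [565.5999755859375, -403.5]]
scene housing ((603.0675659179688, -464.5260925292969), (66.6837158203125, 129.5781707763672), 61.168701171875)
 box [[530.2000122070312, -462.5], [643.7000122070312, -525.0], [675.9000244140625, -466.6000061035156], [562.4000244140625, -404.1000061035156]]
corners [[0.6781, -0.4684, 0.06], [0.6521, -0.5163, 0.06], [0.5309, -0.4494, 0.06], [0.5599, -0.4054, 0.06]]
ptr,mark [[0.649, -0.4724, 0.063], [0.6244, -0.4497, 0.063]]
[[335, 220, 530, -397, 100], [337, 221, 529, -400, 98], [337, 222, 528, -400, 95], [336, 223, 526, -399, 98], [334, 224, 524, -396, 99], [338, 224, 526, -402, 90], [334, 225, 523, -396, 98], [338, 225, 525, -402, 87], [332, 226, 521, -393, 98], [336, 226, 523, -399, 92], [340, 226, 525, -406, 82], [334, 227, 520, -396, 94], [338, 227, 523, -402, 85], [334, 228, 520, -396, 90], [338, 228, 521, -402, 83], [342, 228, 525, -409, 66], [338, 229, 520, -403, 81], [342, 229, 523, -409, 69], [348, 229, 520, -419, 82], [338, 230, 518, -403, 84], [342, 230, 522, -409, 66], [346, 230, 518, -415, 83], [350, 230, 517, -421, 92], [335, 231, 518, -398, 75], [339, 231, 517, -404, 81], [343, 231, 520, -411, 67], [347, 231, 516, -417, 85], [351, 231, 514, -423, 96], [336, 232, 517, -400, 74], [340, 232, 518, -406, 67], [344, 232, 515, -412, 84], [348, 232, 514, -418, 87], [352, 232, 511, -424, 102], [341, 233, 517, -408, 67], [346, 233, 513, -415, 86], [350, 233, 511, -421, 96], [340, 234, 514, -406, 70], [344, 234, 512, -412, 80], [348, 234, 510, -418, 92], [352, 234, 509, -424, 99], [343, 235, 511, -411, 79], [347, 235, 509, -417, 91], [351, 235, 507, -423, 99], [346, 236, 509, -416, 81], [350, 236, 505, -421, 100], [345, 238, 509, -415, 66]]
```

View pics/crop2.png

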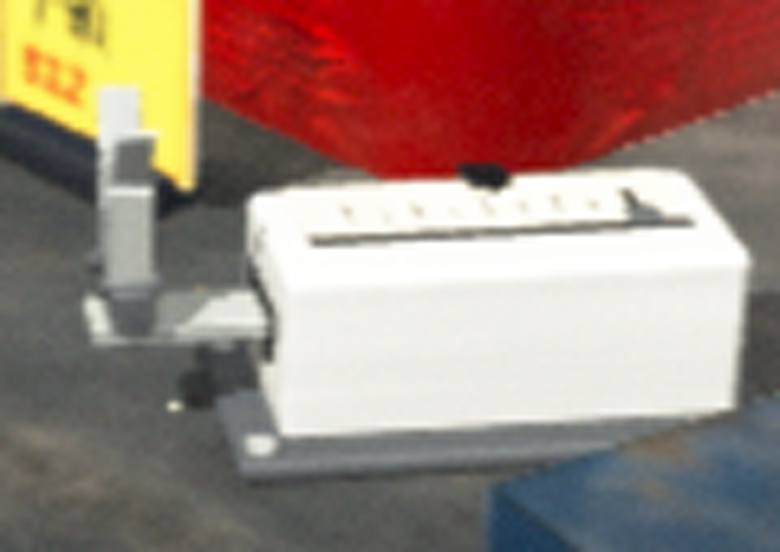

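Scene crop: clip at (128,190), tab at (487,180), pointer at (635,205). Both views put the clip seat at about (0.517,-0.409) and the balance x axis at -29°. Before moving, I'll check the obstacle heights along the transit.

```bash
python3 - <<'E'
from h import *
f=load('scene');W=pts(f).reshape(-1,3);t=load('top');W=np.r_[W,pts(t).reshape(-1,3)]
for y in np.arange(-.3,.9,.1):
    print(round(y,1),[ (round(float(np.nanmax(P[:,2])),2) if len(P:=W[(W[:,1]>=y)&(W[:,1]<y+.1)&(W[:,0]>=x)&(W[:,0]<x+.1)&(W[:,2]<.7)]) else '-') for x in np.arange(.0,.8,.1)])
# handle combined fit: wood centroid direction to neck
for n in('top','scene'):
    f=load(n);W=pts(f);h,s,v=cv2.split(cv2.cvtColor(f['img'],cv2.COLOR_RGB2HSV));k=np.zeros((480,640),bool)
    u0=(200,225,280,310) if n=='top' else (240,240,300,275);k[u0[1]:u0[3],u0[0]:u0[2]]=1
    k&=(s>120)&(h<20)&(W[...,2]>.031)&(W[...,2]<.042);P=W[k];c=P[:,:2].mean(0);w,V=np.linalg.eigh(np.cov(P[:,:2].T));print(n,c,np.degrees(np.arctan2(V[1,1],V[0,1])),P[:,2].mean(),len(P))
cr=lambda p:np.array(p,float)/6.5+[325,225]-.42
g=load('scene');P=ray(g,[cr((625,193)),cr((497,187))],.063);print(P.round(4));print((P[0]-P[1])[:2]@[.8746,-.4848],(P[0]-P[1])[:2]@[.4848,.8746])
E
```

```text
-0.3 [-0.79, -0.79, 0.01, 0.04, 0.04, 0.02, 0.13, 0.07]
-0.2 [0.01, 0.01, 0.13, 0.13, 0.13, 0.13, 0.13, 0.07]
-0.1 [0.33, 0.01, 0.13, 0.09, 0.09, 0.13, 0.13, 0.07]
0.0 [0.36, 0.01, 0.13, 0.09, 0.1, 0.13, 0.13, 0.13]
0.1 [0.01, 0.01, 0.13, 0.11, 0.11, 0.13, 0.22, 0.19]
0.2 [-0.79, -0.79, 0.13, 0.13, 0.13, 0.19, 0.22, 0.22]
0.3 [-0.79, -0.79, 0.0, 0.0, '-', 0.19, 0.19, 0.23]
0.4 [-0.79, -0.79, 0.0, 0.0, -0.61, 0.19, 0.19, 0.19]
0.5 [-0.78, 0.55, 0.55, 0.24, 0.24, 0.24, 0.23, 0.26]
0.6 [-0.79, 0.55, 0.55, 0.24, 0.24, 0.24, 0.18, 0.26]
0.7 ['-', -0.79, 0.33, 0.24, 0.24, 0.24, 0.23, 0.3]
0.8 ['-', -0.79, 0.0, 0.23, 0.24, 0.24, 0.23, 0.26]
top [ 0.44824474 -0.23130605] 145.93906419375998 0.03491376340524031 442
scene [ 0.44453907 -0.23543204] 147.58721298183693 0.034170528842294316 148
[[ 0.6455 -0.4746  0.063 ]
 [ 0.6191 -0.4506  0.063 ]]
0.03476113703171812 -0.00824237334579773
```

```bash
python3 -m jog '[{"dz":-0.06,"jaw":0.088},{"dx":-0.036,"dy":-0.052,"dz":-0.08,"jaw":0.088},{"dx":-0.079,"dy":-0.097,"dz":-0.08,"jaw":0.088},{"dx":-0.13,"dy":-0.129,"dz":-0.08,"jaw":0.088},{"dx":-0.18,"dy":-0.166,"dz":-0.08,"jaw":0.088}]'
```

```text
invalid input at $[0]: expected keys dx, dy, dz, yaw, jaw
```

```bash
python3 -m jog '[{"dx":0,"dy":0,"dz":-0.06,"yaw":0,"jaw":0.088},{"dx":-0.036,"dy":-0.052,"dz":-0.08,"yaw":0,"jaw":0.088},{"dx":-0.079,"dy":-0.097,"dz":-0.08,"yaw":0,"jaw":0.088},{"dx":-0.13,"dy":-0.129,"dz":-0.08,"yaw":0,"jaw":0.088},{"dx":-0.18,"dy":-0.166,"dz":-0.08,"yaw":0,"jaw":0.088}]'
```

```text
t: 0.72
eef_pos: [0.3056, 0.4153, 0.3187]
orientation: [0.0, 0.137, 0.991, 0.0]
ft_force: [1.0, -0.1, 1.0]
gripper_width: 0.0875
grasp_force: 0.0
```

```bash
python3 -m jog '[{"dx":-0.052,"dy":-0.035,"dz":0,"yaw":0,"jaw":0.088},{"dx":-0.095,"dy":-0.077,"dz":0,"yaw":0,"jaw":0.088},{"dx":-0.138,"dy":-0.122,"dz":0,"yaw":0,"jaw":0.088},{"dx":-0.173,"dy":-0.172,"dz":0,"yaw":0,"jaw":0.088},{"dx":-0.204,"dy":-0.225,"dz":0,"yaw":0,"jaw":0.088}]' && python3 -m jog '[{"dx":-0.026,"dy":-0.057,"dz":0,"yaw":0.06,"jaw":0.088},{"dx":-0.043,"dy":-0.117,"dz":0,"yaw":0.12,"jaw":0.088},{"dx":-0.06,"dy":-0.176,"dz":0,"yaw":0.18,"jaw":0.088},{"dx":-0.077,"dy":-0.236,"dz":0,"yaw":0.24,"jaw":0.088},{"dx":-0.094,"dy":-0.295,"dz":0,"yaw":0.29,"jaw":0.088}]'
```

```text
t: 1.35
eef_pos: [0.44, 0.1431, 0.3186]
orientation: [0.0, 0.138, 0.99, -0.0]
ft_force: [0.7, 0.0, 0.2]
gripper_width: 0.0881
grasp_force: 0.0
t: 1.98
eef_pos: [0.4493, -0.1661, 0.3188]
orientation: [0.0, 0.28, 0.96, 0.0]
ft_force: [1.1, -0.2, 0.5]
gripper_width: 0.0878
grasp_force: 0.0
```

```bash
python3 -m jog '[{"dx":-0.04,"dy":-0.045,"dz":0,"yaw":0.015,"jaw":0.08},{"dx":-0.046,"dy":-0.058,"dz":0.03,"yaw":0.015,"jaw":0.08},{"dx":-0.046,"dy":-0.058,"dz":0.09,"yaw":0.015,"jaw":0.08},{"dx":-0.046,"dy":-0.058,"dz":0.15,"yaw":0.015,"jaw":0.08},{"dx":-0.046,"dy":-0.058,"dz":0.2,"yaw":0.015,"jaw":0.08}]' && python3 -m jog '[{"dx":0,"dy":0,"dz":0.04,"yaw":0,"jaw":0.08},{"dx":0,"dy":0,"dz":0.07,"yaw":0,"jaw":0.08},{"dx":0,"dy":0,"dz":0.09,"yaw":0,"jaw":0.08},{"dx":0,"dy":0,"dz":0.105,"yaw":0,"jaw":0.08},{"dx":0,"dy":0,"dz":0.112,"yaw":0,"jaw":0.08}]'
python3 - <<'E'
from h import *
f=grab('scene');a=f['img'][130:330,150:410];save(cv2.resize(a,None,fx=3,fy=3),'pics/g1.png');print(ctrl.state()['eef_pos'])
E
```

```text
t: 2.6
eef_pos: [0.4568, -0.2375, 0.1164]
orientation: [-0.001, 0.286, 0.958, -0.0]
ft_force: [1.4, 0.3, 0.6]
gripper_width: 0.08
grasp_force: 0.0
t: 3.22
eef_pos: [0.4573, -0.2378, 0.0061]
orientation: [-0.0, 0.286, 0.958, 0.0]
ft_force: [0.1, -1.0, -0.0]
gripper_width: 0.0798
grasp_force: 0.0
[ 0.45714399 -0.23772318  0.00580873]
```

View pics/g1.png

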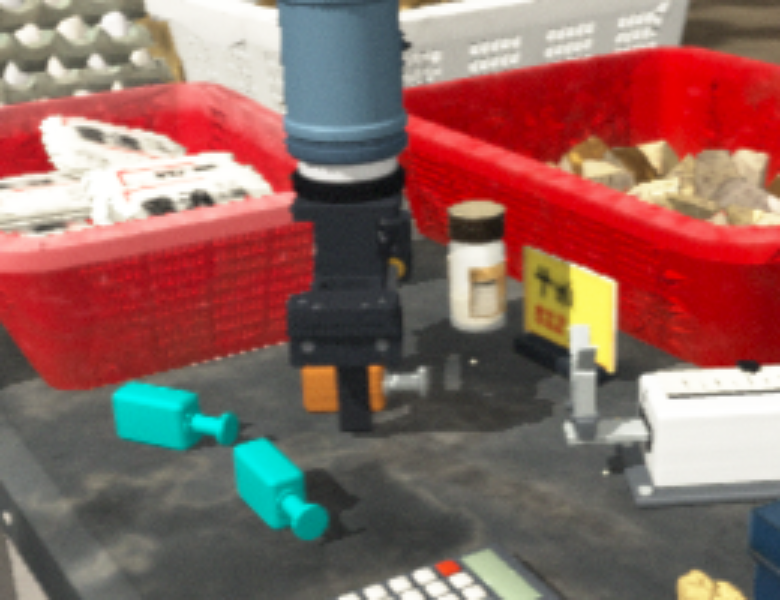

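The fingers straddle the wooden grip (crop 345,390) with the neck free to the right. I'll close and lift.

```bash
python3 -m jog '[{"dx":0,"dy":0,"dz":0,"yaw":0,"jaw":0.01},{"dx":0,"dy":0,"dz":0,"yaw":0,"jaw":0.01},{"dx":0,"dy":0,"dz":0,"yaw":0,"jaw":0.01},{"dx":0,"dy":0,"dz":0,"yaw":0,"jaw":0.01},{"dx":0,"dy":0,"dz":0,"yaw":0,"jaw":0.01}]' 60 && python3 -m jog '[{"dx":0,"dy":0,"dz":-0.02,"yaw":0,"jaw":0.01},{"dx":0,"dy":0,"dz":-0.06,"yaw":0,"jaw":0.01},{"dx":0,"dy":0,"dz":-0.11,"yaw":0,"jaw":0.01},{"dx":0,"dy":0,"dz":-0.13,"yaw":0,"jaw":0.01},{"dx":0,"dy":0,"dz":-0.13,"yaw":0,"jaw":0.01}]'
```

```text
t: 3.9
eef_pos: [0.4576, -0.2379, 0.0068]
orientation: [0.0, 0.286, 0.958, 0.0]
ft_force: [-0.3, -0.2, 0.0]
gripper_width: 0.0321
grasp_force: 0.0
t: 4.53
eef_pos: [0.4583, -0.2381, 0.1378]
orientation: [0.001, 0.286, 0.958, 0.0]
ft_force: [-1.0, -0.3, -1.8]
gripper_width: 0.0236
grasp_force: 60.0
```

```bash
python3 - <<'E'
from h import *
s=ctrl.state();print(s['eef_pos'],s['orientation'])
W_=None
for n in('scene','top'):
    f=grab(n);W=pts(f);h,sa,v=cv2.split(cv2.cvtColor(f['img'],cv2.COLOR_RGB2HSV))
    e=s['eef_pos'];ok=(np.linalg.norm(W[...,:2]-e[:2],axis=-1)<.09)&(W[...,2]>.1)&(W[...,2]<.19)
    wd=ok&(sa>120)&(h>4)&(h<20);P=W[wd];print(n,'wood',len(P),np.nanpercentile(P,[2,50,98],axis=0).round(4).tolist())
    ex=np.array([np.cos(np.radians(-33.2)),np.sin(np.radians(-33.2))])
    a=(W[...,:2]-e[:2])@ex
    st=ok&(a>.022)&(sa<90)&(W[...,2]<.165);P=W[st];print(' steel',len(P),np.nanpercentile(P,[2,50,98],axis=0).round(4).tolist(),'along',np.nanpercentile(a[st],[2,98]).round(4), 'wood along',np.nanpercentile(a[wd],[2,98]).round(4))
f=load('scene');u,v=proj(f,s['eef_pos'])[0].astype(int);print(u,v)
save(cv2.resize(f['img'][v-60:v+30,u-50:u+70],None,fx=6,fy=6,interpolation=cv2.INTER_CUBIC),'pics/g2.png');print(u-50,v-60)
E
```

```text
[ 0.45833121 -0.23808288  0.13778881] [1.37590068e-03 2.86199338e-01 9.58169109e-01 6.85015078e-05]
scene wood 440 [[0.4211, -0.256, 0.1174], [0.4378, -0.2385, 0.1341], [0.4693, -0.2199, 0.152]]
 steel 86 [[0.4748, -0.27, 0.126], [0.4857, -0.26, 0.1358], [0.4977, -0.25, 0.1436]] along [0.0226 0.0442] wood along [-0.038   0.0155]
top wood 11 [[0.4216, -0.2264, 0.1264], [0.4227, -0.2235, 0.1457], [0.4242, -0.2215, 0.1488]]
 steel 15 [[0.4881, -0.2701, 0.1302], [0.4902, -0.2677, 0.1384], [0.4942, -0.2652, 0.144]] along [0.0411 0.045 ] wood along [-0.0387 -0.0363]
267 202
217 142
```

View pics/g2.png

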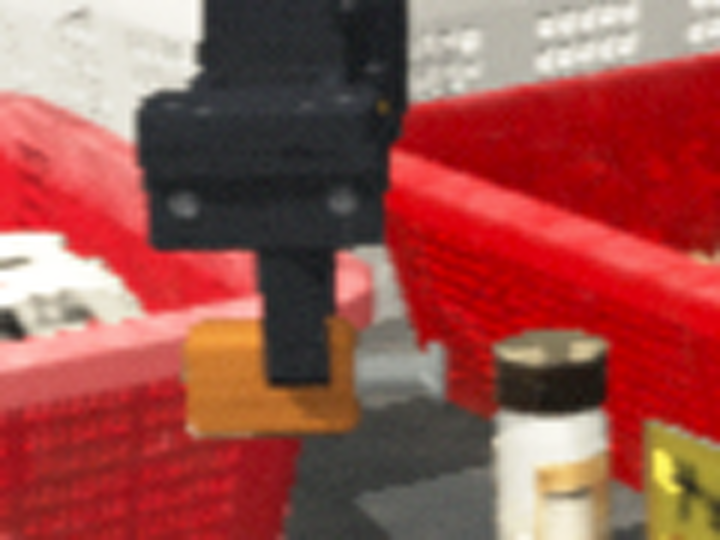

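The handle sits level, but the fingers overlap only its upper half: the tip is at crop row 382 and the underside at 435. I'll set it down and regrasp deeper so it holds better against the push.

```bash
python3 -m jog '[{"dx":0,"dy":0,"dz":0.05,"yaw":0,"jaw":0.01},{"dx":0,"dy":0,"dz":0.09,"yaw":0,"jaw":0.01},{"dx":0,"dy":0,"dz":0.11,"yaw":0,"jaw":0.01},{"dx":0,"dy":0,"dz":0.116,"yaw":0,"jaw":0.01},{"dx":0,"dy":0,"dz":0.116,"yaw":0,"jaw":0.01}]' && python3 -m jog '[{"dx":0,"dy":0,"dz":0.0,"yaw":0,"jaw":0.045},{"dx":0,"dy":0,"dz":0.0,"yaw":0,"jaw":0.045},{"dx":0,"dy":0,"dz":0.006,"yaw":0,"jaw":0.045},{"dx":0,"dy":0,"dz":0.015,"yaw":0,"jaw":0.045},{"dx":0,"dy":0,"dz":0.015,"yaw":0,"jaw":0.045}]' &&  python3 -m jog '[{"dx":0,"dy":0,"dz":0,"yaw":0,"jaw":0.01},{"dx":0,"dy":0,"dz":0,"yaw":0,"jaw":0.01},{"dx":0,"dy":0,"dz":0,"yaw":0,"jaw":0.01},{"dx":0,"dy":0,"dz":0,"yaw":0,"jaw":0.01},{"dx":0,"dy":0,"dz":0,"yaw":0,"jaw":0.01}]' 60
```

```text
t: 5.25
eef_pos: [0.4551, -0.2367, 0.0212]
orientation: [-0.003, 0.287, 0.958, 0.002]
ft_force: [-9.5, 6.2, 31.1]
gripper_width: 0.0232
grasp_force: 60.0
t: 5.88
eef_pos: [0.4568, -0.2376, 0.0047]
orientation: [-0.001, 0.286, 0.958, 0.0]
ft_force: [0.7, -0.3, -0.2]
gripper_width: 0.045
grasp_force: 0.0
t: 6.5
eef_pos: [0.4577, -0.238, 0.0059]
orientation: [0.0, 0.286, 0.958, -0.0]
ft_force: [-1.2, 1.2, 1.4]
gripper_width: 0.0235
grasp_force: 60.0
```

```bash
python3 -m jog '[{"dx":0,"dy":0,"dz":-0.06,"yaw":0,"jaw":0.01},{"dx":0,"dy":0,"dz":-0.12,"yaw":0,"jaw":0.01},{"dx":-0.035,"dy":-0.035,"dz":-0.125,"yaw":-0.03,"jaw":0.01},{"dx":-0.07,"dy":-0.07,"dz":-0.125,"yaw":-0.074,"jaw":0.01},{"dx":-0.1,"dy":-0.1,"dz":-0.125,"yaw":-0.074,"jaw":0.01}]' && python3 -m jog '[{"dx":-0.0155,"dy":-0.0115,"dz":0,"yaw":0,"jaw":0.01},{"dx":-0.0155,"dy":-0.0115,"dz":0,"yaw":0,"jaw":0.01},{"dx":-0.0155,"dy":-0.0115,"dz":0,"yaw":0,"jaw":0.01}]'
python3 - <<'E'
from h import *
s=ctrl.state();e=s['eef_pos'];q=s['orientation'];th=2*np.arctan2(q[2],q[1])-np.pi;print(e,np.degrees(th))
ex=np.array([np.cos(th),np.sin(th)]);ey=np.array([-ex[1],ex[0]])
for n in('scene','top'):
    f=grab(n);W=pts(f);h,sa,v=cv2.split(cv2.cvtColor(f['img'],cv2.COLOR_RGB2HSV))
    a=(W[...,:2]-e[:2])@ex;b=(W[...,:2]-e[:2])@ey;z=W[...,2]-e[2]
    ok=(abs(a)<.07)&(abs(b)<.03)&(abs(z)<.04)
    for nm,k in(('wood',ok&(sa>120)&(h>4)&(h<20)),('neck',ok&(a>.02)&(a<.038)&(sa<90)),('flange',ok&(a>.038)&(sa<90))):
        print(n,nm,k.sum(),'a b z',[np.nanpercentile(x[k],[3,50,97]).round(4).tolist() if k.sum() else 0 for x in(a,b,z)])
f=load('top');u,v=proj(f,e)[0].astype(int)
g=load('scene');u2,v2=proj(g,e)[0].astype(int);print((u,v),(u2,v2))
A=cv2.resize(f['img'][v-50:v+40,u-60:u+60],None,fx=4,fy=4,interpolation=cv2.INTER_CUBIC)
B=cv2.resize(g['img'][v2-40:v2+80,u2-60:u2+60],(400,360),interpolation=cv2.INTER_CUBIC)
save(np.hstack([A[:,40:440],B]),'pics/a1.png')
E
```

```text
t: 7.12
eef_pos: [0.4863, -0.3778, 0.1309]
orientation: [0.0, 0.25, 0.968, 0.0]
ft_force: [0.0, 0.4, -1.0]
gripper_width: 0.0233
grasp_force: 60.0
t: 7.5
eef_pos: [0.4938, -0.3925, 0.1302]
orientation: [-0.001, 0.25, 0.968, 0.001]
ft_force: [0.0, -0.6, -1.3]
gripper_width: 0.0233
grasp_force: 60.0
[ 0.49384214 -0.39251965  0.13018289] -28.997066192851207
scene wood 429 a b z [[-0.0407, -0.0251, -0.011], [-0.0261, -0.0113, 0.0038], [-0.0035, 0.0169, 0.0299]]
scene neck 139 a b z [[0.0209, 0.0286, 0.0376], [-0.0208, -0.0045, 0.0111], [-0.0396, 0.0078, 0.0175]]
scene flange 21 a b z [[0.0385, 0.0396, 0.0413], [-0.0111, -0.0087, -0.001], [0.0066, 0.0154, 0.0218]]
top wood 299 a b z [[-0.0408, -0.0306, -0.0188], [-0.0112, -0.0011, 0.0106], [0.0031, 0.0285, 0.0317]]
top neck 0 a b z [0, 0, 0]
top flange 0 a b z [0, 0, 0]
(np.int64(331), np.int64(238)) (np.int64(327), np.int64(225))
```

View pics/a1.png

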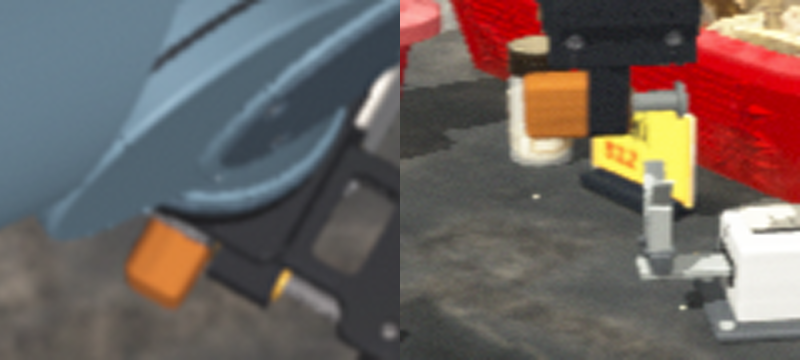

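Right half: the handle is level above the clip, with the neck at (655,100) and the jaws at (657,200). The left half is mostly covered by the arm. I'll make a 4 mm lateral correction, then descend.

```bash
python3 -m jog '[{"dx":-0.001,"dy":-0.004,"dz":0,"yaw":0,"jaw":0.01},{"dx":-0.001,"dy":-0.004,"dz":0.02,"yaw":0,"jaw":0.01},{"dx":-0.001,"dy":-0.004,"dz":0.035,"yaw":0,"jaw":0.01},{"dx":-0.001,"dy":-0.004,"dz":0.044,"yaw":0,"jaw":0.01},{"dx":-0.001,"dy":-0.004,"dz":0.044,"yaw":0,"jaw":0.01}]' && python3 - <<'E'
from h import *
s=ctrl.state();e=s['eef_pos'];print(e,s['ft_force'])
d=(e[:2]-[.5167,-.4091]);print('a',d@[.8746,-.4848]+.028,'b',d@[.4848,.8746])
E
```

```text
t: 8.22
eef_pos: [0.4926, -0.3975, 0.0855]
orientation: [-0.001, 0.251, 0.968, 0.0]
ft_force: [-0.5, 1.6, -1.3]
gripper_width: 0.0236
grasp_force: 60.0
[ 0.4925835  -0.39748081  0.08554001] [-0.46131127  1.60844916 -1.33505305]
a 0.0012747253605502537 b -0.0015295392472921387
```

```bash
python3 -m jog '[{"dx":0,"dy":0.001,"dz":0.007,"yaw":0,"jaw":0.01},{"dx":0,"dy":0.001,"dz":0.013,"yaw":0,"jaw":0.01},{"dx":0,"dy":0.001,"dz":0.018,"yaw":0,"jaw":0.01}]' && python3 -m jog '[{"dx":0,"dy":0,"dz":0.003,"yaw":0,"jaw":0.01},{"dx":0,"dy":0,"dz":0.005,"yaw":0,"jaw":0.01},{"dx":0,"dy":0,"dz":0.005,"yaw":0,"jaw":0.01}]'
```

```text
t: 8.6
eef_pos: [0.4947, -0.398, 0.0697]
orientation: [0.001, 0.251, 0.968, -0.001]
ft_force: [-0.4, -0.4, 2.9]
gripper_width: 0.0233
grasp_force: 60.0
t: 8.98
eef_pos: [0.4932, -0.3967, 0.0632]
orientation: [-0.001, 0.251, 0.968, 0.0]
ft_force: [-0.4, 0.3, -2.3]
gripper_width: 0.0235
grasp_force: 60.0
```

```bash
cat > look.py <<'E'
import sys
from h import *
s=ctrl.state();e=s['eef_pos'];print(s['t'],e,s['ft_force'])
f=grab('top');g=grab('scene')
A=cv2.resize(f['img'][135:245,320:420],(400,440),interpolation=cv2.INTER_CUBIC)
B=cv2.resize(g['img'][225:313,325:405],(400,440),interpolation=cv2.INTER_CUBIC)
save(np.hstack([A,B]),sys.argv[1])
E
python3 look.py pics/s1.png
```

```text
8.975 [ 0.4932194  -0.39670423  0.0632311 ] [-0.35854884  0.2924203  -2.31942203]
```

View pics/s1.png

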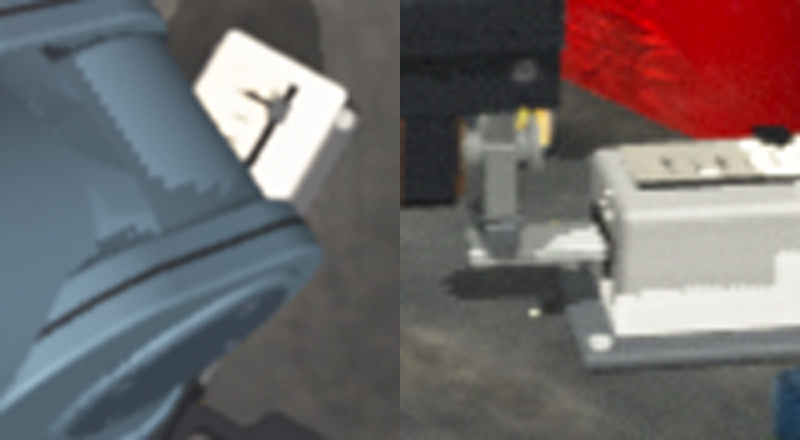

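Seated: TCP z is 0.0632, so the neck is at about 75 mm, and the upward push has gone after the snap. In the right half the flange (548,140) is behind the jaws (495,150). Next I'll rectify the scale plane from the home pictures to read the pointer-to-mark distance.

```bash
cat >> h.py <<'E'
EX=np.array([.8746,-.4848]);EY=np.array([.4848,.8746]);O=np.array([.6085,-.460])
def rect(f,img,z=.063,s=6):  # balance x -70..70 -> cols, y 35..-35 -> rows
    c=np.array([[-.07,.035],[.07,.035],[.07,-.035],[-.07,-.035]])
    P=np.c_[O+c[:,:1]*EX+c[:,1:]*EY,np.full(4,z)]
    H=cv2.getPerspectiveTransform(proj(f,P).astype(np.float32),np.float32([[0,0],[140*s,0],[140*s,70*s],[0,70*s]]))
    return cv2.warpPerspective(img,H,(140*s,70*s),flags=cv2.INTER_CUBIC)
E
python3 - <<'E'
from h import *
r=[]
for n in('top','scene'):
    f=load(n);im=cv2.imread(f'pics/{n}0.png')[...,::-1];r.append(rect(f,im,s=5))
o=np.vstack(r);o=o[:, :];save(cv2.resize(o,None,fx=1,fy=.85) if o.shape[0]>700 else o,'/tmp/x.png')
o=o[:,50:]  # offset 10mm
cv2.imwrite('pics/rect.png',cv2.resize(np.ascontiguousarray(o[...,::-1]),None,fx=.85,fy=.85));print(o.shape)
E
```

```text
(700, 650, 3)
```

View pics/rect.png

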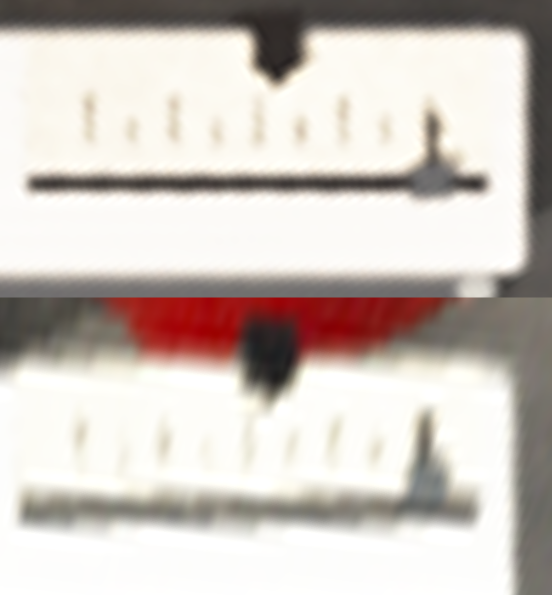

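The 10 mm ticks come out at 42.5 px. In the top view the pointer is at 432 and the mark at 279, giving 36.0 mm. In the scene view they are at 427 and 270, giving 36.9 mm. So the pull is about 36.4 mm. I'll hold briefly, pull part way, and track the pointer numerically.

```bash
python3 -m jog '[{"dx":0,"dy":0,"dz":0,"yaw":0,"jaw":0.01},{"dx":0,"dy":0,"dz":0,"yaw":0,"jaw":0.01}]' && python3 -m jog '[{"dx":0.004,"dy":0,"dz":0,"yaw":0,"jaw":0.01},{"dx":0.009,"dy":0,"dz":0,"yaw":0,"jaw":0.01},{"dx":0.014,"dy":0,"dz":0,"yaw":0,"jaw":0.01},{"dx":0.02,"dy":0,"dz":0,"yaw":0,"jaw":0.01},{"dx":0.02,"dy":0,"dz":0,"yaw":0,"jaw":0.01}]'
cat > ptr.py <<'E'
from h import *
def prof(f,img):
    r=cv2.cvtColor(rect(f,img,s=6),cv2.COLOR_RGB2GRAY).astype(float)
    b=r[int(27*6):int(33*6)];p=np.median(b,0)-b.mean(0) if 0 else 255-b.mean(0)
    p=p-np.median(p);x=np.arange(len(p))/6-70
    w=(x>-55)&(x<48);i=np.argmax(np.where(w,p,-1));k=(abs(x-x[i])<4)&(p>.4*p[i])
    return x[i],(x[k]*p[k]).sum()/p[k].sum(),p[i]
g0=load('scene')
for n in('scene','top'):
    f0=load(n);f=grab(n);print(n,'home',prof(f0,cv2.imread(f'pics/{n}0.png')[...,::-1]),'now',prof(f,f['img']))
s=ctrl.state();e=s['eef_pos'];d=e[:2]-[.4932,-.3967];print(e,'a',d@EX,'b',d@EY,'Fpull',s['ft_force'][:2]@EX,s['ft_force'],s['grasp_force'],np.degrees(2*np.arctan2(*s['orientation'][[2,1]])-np.pi))
E
python3 ptr.py
```

```text
t: 9.32
eef_pos: [0.4934, -0.3968, 0.0636]
orientation: [-0.0, 0.251, 0.968, 0.0]
ft_force: [0.4, -0.1, -3.4]
gripper_width: 0.0237
grasp_force: 60.0
t: 9.95
eef_pos: [0.476, -0.3872, 0.0639]
orientation: [0.0, 0.251, 0.968, 0.0]
ft_force: [3.5, -0.4, -6.2]
gripper_width: 0.0237
grasp_force: 60.0
scene home (np.float64(40.0), np.float64(39.94965684707719), np.float64(112.30555555555554)) now (np.float64(-41.16666666666667), np.float64(-41.1061013139468), np.float64(93.81944444444444))
top home (np.float64(41.66666666666667), np.float64(41.67551157636743), np.float64(133.02777777777777)) now (np.float64(-17.333333333333336), np.float64(-17.84879800826705), np.float64(132.125))
[ 0.47638249 -0.38743408  0.06383863] a -0.019200711343084546 b -4.9150509906029315e-05 Fpull 4.224683424969828 [ 3.92157368 -1.63959382 -5.65991472] 59.99497281387448 -29.03144967200111
```

```bash
sed -i 's/(x>-55)&(x<48)/(x>-3)\&(x<46)/' ptr.py; sed -i 's/return x\[i\]/print(np.c_[x[w][::6],p[w][::6]].astype(int).tolist() if 0 else "",end="");return x[i]/' ptr.py; python3 ptr.py
```

```text
scene home (np.float64(40.0), np.float64(39.94965684707719), np.float64(112.30555555555554)) now (np.float64(26.5), np.float64(26.433430134766823), np.float64(89.00000000000001))
top home (np.float64(41.66666666666667), np.float64(41.67551157636743), np.float64(133.02777777777777)) now (np.float64(28.0), np.float64(28.114373714288977), np.float64(99.26388888888889))
[ 0.47644006 -0.3874896   0.06378278] a -0.019123445725541262 b -6.980768369925576e-05 Fpull 3.810833602623919 [ 3.63063182 -1.3108148  -6.35090569] 59.99504355713725 -29.02858801379095
```

```bash
python3 -m jog '[{"dx":0.006,"dy":0,"dz":0.0005,"yaw":0,"jaw":0.01},{"dx":0.012,"dy":0,"dz":0.0005,"yaw":0,"jaw":0.01},{"dx":0.018,"dy":0,"dz":0.0005,"yaw":0,"jaw":0.01},{"dx":0.022,"dy":0,"dz":0.0005,"yaw":0,"jaw":0.01},{"dx":0.0232,"dy":0,"dz":0.0005,"yaw":0,"jaw":0.01}]' && python3 -m jog '[{"dx":0,"dy":0,"dz":0,"yaw":0,"jaw":0.01},{"dx":0,"dy":0,"dz":0,"yaw":0,"jaw":0.01},{"dx":0,"dy":0,"dz":0,"yaw":0,"jaw":0.01}]' >/dev/null
python3 ptr.py
python3 - <<'E'
from h import *
o=np.vstack([rect(load(n),load(n)['img'],s=5) for n in('top','scene')])[:,50:]
cv2.imwrite('pics/rect2.png',cv2.resize(np.ascontiguousarray(o[...,::-1]),None,fx=.85,fy=.85))
E
```

```text
t: 10.78
eef_pos: [0.4564, -0.3764, 0.0637]
orientation: [0.001, 0.251, 0.968, -0.0]
ft_force: [5.1, -2.8, -5.4]
gripper_width: 0.0237
grasp_force: 60.0
scene home (np.float64(40.0), np.float64(39.94965684707719), np.float64(112.30555555555554)) now (np.float64(3.5), np.float64(3.440130436938948), np.float64(103.01388888888889))
top home (np.float64(41.66666666666667), np.float64(41.67551157636743), np.float64(133.02777777777777)) now (np.float64(4.5), np.float64(4.282248290955301), np.float64(112.22222222222224))
[ 0.45661459 -0.37649883  0.06368541] a -0.041791125070270774 b -6.86611943990165e-05 Fpull 5.962711469485218 [ 5.5333976  -2.31683567 -4.76144217] 59.995242934674025 -29.025059971937363
```

View pics/rect2.png

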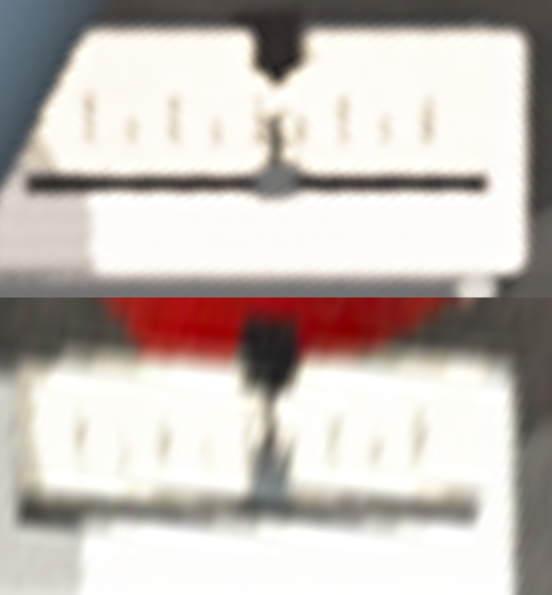

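Both views show the pointer (top 276, scene 270) level with the tab's tip (279, 270), within 1 mm. The tab hasn't moved and the grip is at 60 N. Handing in.

```bash
python3 -c "
from plant import ctrl
print(ctrl.job_done())"
```

```text
the job is handed in; nothing more can be done
None
```

I handed the job in with the handle's neck seated in the clip and the pointer held within about 1 mm of the set tab's tip against the spring, gripped at 60 N. The judge returned no verdict.

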